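# Make the card guillotine safe after class

### The arm

A 6-joint arm with a two-finger parallel gripper is mounted at the origin on the work surface. World frame = base frame: x ahead of the robot, y to its left, z up, the work surface at z = 0. Lengths are in m, angles in rad, forces in N, time in s.
With the tool pointing down it reaches from about 0.35 to 0.775 m from the base axis. Payload 5.5 kg.
Tool frame: the origin (TCP) lies between the finger pads; the fingertips stand 19 mm ahead of it and the grasp point (between the pads) is the TCP; z points along the fingers, x is the direction in which the jaws open and shut, and the axes are right-handed (so a half turn about z gives the same grasp; the last joint's range is limited). The gripper opens to 85 mm and grips with 20 to 120 N. Pads are 22 mm wide; open, the fingers measure 114 mm over their backs; the gripper's body (76 mm by 85 mm) begins 54 mm behind the grasp point. The pads swing forward as they close: fully open they stand 13 mm farther back than shut.
Start: joints at [-1.392, 0.313, 0.046, 1.304, 0, 1.431], TCP at [0.18, -0.546, 0.25] pointing down, gripper open.
Joint ranges: [-2.76, 2.76], [-0.86, 1.69], [-1.03, 1.26], [-2.2, 2.34], [-1.47, 1.5], [-3.14, 3.14]. Speed limits (rad/s): [2.57, 2.57, 3.14, 3.14, 3.14, 3.14].

### API

Orientations are given as a unit quaternion [w, x, y, z].
In Python, from workcell import env gives the robot as it stands. The module is installed in compiled form; this text tells all that it offers.
- The arm moves only by the tool carry_out, never from a script. Its argument "steps" is a list of rows, each a list of 7 numbers: the gripper command: -1 is shut, 1 is fully open, values between are in proportion, then the shift along the tool's x, y, z in m, then the turn, a rotation vector about the tool's x, y, z in rad. A call has 1 to 20 rows; each row shifts and turns the commanded pose from where the row before left it, along the tool's axes as they then stand; what a row does not reach is not made up. A row lasts 1/8 s, in which the tool goes at most 62.5 mm and 10.7 degrees, less where a joint would pass 70% of its speed; a pose out of reach is approached as far as the arm can. A call with a gripper value outside its range is refused whole. The fingers move at their own pace and stop on an object; "grip_force" is the grip in N (left out, the last holds). Time passes only in rows, so rows that do not move let the fingers close. It gives the time, the measured TCP pose, the force and the opening at its end, in the units of the state.
- env.get_state(): the state, without advancing time (a new reading comes with each control period).
- env.read_camera(name): name is "side" or "top" or "wrist"; returns a dict with "color" (400x640x3 uint8, red, green, blue), "K" (3x3 intrinsics, pixels), "R" (3x3) and "t" (3): a world point X has camera coordinates R X + t. Camera axes: x right, y down, z forward; pixel columns grow to the right and rows downward; lengths in m; the calibration is good to about 2 mm. A picture is of the moment at which its call begins. There is no depth.
- env.hand_in(): hands the job in, once; it reports no verdict.
The state is a dict: "clock": time; "joint_pos": joint angles; "qvel": joint speeds; "tau": joint torques, N m; "tcp_pos": TCP position; "orientation": TCP orientation; "wrist_force": force on the tool from outside, world axes, zero at the start; "ft_torque": the same for the moment, N m; "finger_gap": finger opening in m.
Only numpy, scipy, OpenCV 4.12 (cv2) and the standard library are available. Lean on these libraries where they do the work, as an engineer would, in place of code of your own. Each camera call takes 0.05 s, during which the arm holds its last target. There are 200 camera calls.

### The job

The weaving class has finished cutting its backing cards: make the guillotine safe. Press its raised, sprung arm down by the black handle until the spring catch holds it down by itself, then swing the red safety latch fully home under the handle, so that it lies over the toe of the arm's hook. Keep off the blade, and leave the cards, the woven roundel, the scissors and the bowl where they are.

Things in the scene. Friction and masses are not known exactly. Their poses are not given: they have to be found in the camera images.
- guillotine: desk guillotine, fixed. Grey bed, own x -120 to 140, own y -150 to 170 mm, top 34 mm above the table; clear guard upright at own x -103, to 86 mm. Origin on the table under the bed. Own y runs along the cutting edge (the bed's -x side) from the handle's end to the arm's hinge, roughly away from the robot. All 'own' mm below are in this frame, z from the table. Own -x: the open side
- cutter_arm: the sprung blade arm: turns on a level hinge along own x through own (-126, 142, 60) mm, 0.56 rad up at the start, on its upper stop. The spring lifts the handle with 5 to 9 N; the catch adds up to 10 N over the last 30 mm. Pressed to its lower stop (0.012 rad below level) it snaps in; let go, it stays 0.01 rad above level. Let go earlier, it rises again. Origin: on it, 242 mm from the hinge
- handle (a point): middle of the round black handle, on its axis: 28 mm thick, 115 mm long, lying along the arm (own y with the arm down) and reaching 55 mm either way. 397 mm along the arm from the hinge and 28 mm above that line: at own (-126, -255, 88) mm with the arm level, its underside then 74 mm above the table; 83 mm high on the lower stop, 92 held by the catch. Turns about the hinge
- hook (a point): end of the toe of the steel hook that hangs under the arm's neck: arm down, at own (-116, -198, 28) mm. The toe is 7 mm high, 16 mm wide (along own y) and points to own -x; its shank is at own x -95 to -89. The latch swings over the toe
- catch (a point): middle of the top of the black catch housing, 36 x 36 mm, 56 mm high, at own (-56, -198, 56) mm; the brass bolt points from it to the hook. It stands on a steel bracket 20 mm high at own x -134 to -32, own y -227 to -150 mm
- blade: the blade, a steel strip 4 mm thick, 30 mm deep and 270 mm long under the arm's bar; origin at its middle, own (-123, -5, 36) mm with the arm down; turns with the arm. Keep off it
- latch (a joint): angle (rad) of the red safety latch about an upright pin: 0 = fully home at its stop, pointing along own -y under the handle and over the hook's toe; + = swung out to the open side (own -x); outer stop 1.15; at the start 0.65 to 1.05. It stays where it is left; about 1 N at its pad turns it
- latch_pin (a point): top of the latch's pin, at own (-109, -168, 45) mm. The latch is a bar 14 mm wide, 36 to 42 mm above the table, reaching 65 mm from the pin
- latch_pad (a point): middle of the outer face of the latch's upright pad (24 mm long, 6 mm thick, 38 to 60 mm above the table), 55 mm out from the pin. Outer face: looks to own -x when home, more to own +y when swung out; push it to close. Home, it is 10 mm beyond the handle's axis and 39 mm below it: a finger must lean in under the handle from the open side, 25 to 45 degrees from vertical
- card_stack: stack of grey backing cards on the bed, 150 x 200 x 10 mm, origin under its middle; leave alone
- roundel: coil-woven straw disc, 110 mm across, 12 mm high, on the table on the open side; origin under its middle; leave alone
- scissors: scissors with blue loops on the table on the open side of the bed, 190 mm long along own x, 86 mm over the loops, 12 mm high; origin on the table under the rivet; leave alone
- bowl: small blue bowl, 90 mm across, 40 mm high, on the table beyond the catch; origin under its middle; leave alone

How it is judged:
On the way, in this order (a step that is already met when the one before it is completed fails the run):
1. the arm is down and stays down by its catch alone, not touched by the robot, the latch still swung out (z of handle in the frame of guillotine below 0.1 m and value of joint latch above 0.4 rad and contact force between each of the fingers, the arm and cutter_arm below 0.2 N), for 0.2 s.
2. the latch is swung fully home, with the arm still down (z of handle in the frame of guillotine below 0.1 m and value of joint latch below 0.15 rad), for 0.1 s.
At the end, for the whole second after the job is handed in: The arm rests down in its catch (the middle of the handle under 100 mm above the table; held, it is at 92), the red latch is home under the handle (within 0.15 rad of its stop), the arm is still, and the cards, roundel, scissors and bowl are within 20 mm of where they were (all of step 2 and linear speed of cutter_arm below 0.02 m/s and distance of each of card_stack, roundel, scissors, bowl from where it was at the start of the episode below 0.02 m); the robot touches nothing.
It fails at once if the robot touches the blade with more than 2 N (contact force between any of the fingers, the arm and blade above 2 N).
It fails at once if the cards, roundel, scissors or bowl are moved by more than 20 mm (distance of any of card_stack, roundel, scissors, bowl from where it was at the start of the episode above 0.02 m).
It also fails if it takes over 51 s, if anything falls off the work surface, if the arm or the gripper's body presses on something with over 40 N, if the wrist force passes 120 N, or if a joint passes its speed limit or range.

## Working session

There is one attempt and no reset: what is moved stays moved. The work goes in short steps, Python scripts to look and compute and a tool call to move; the robot and the scene stay as the last step left them, time stands still between calls to the robot, and variables do not carry over. Pictures are saved under pics/ and viewed, about 8 in all and at most 12, crops included, and the job is handed in when it is done.

Besides the shell and the picture viewer there is one more tool, called after "Request:" as a command line: name --pt "numbers of a row" for each row, then --argument value for the rest. carry_out: Moves the arm, as the interface text tells. Its arguments: {"type":"object","properties":{"steps":{"type":"array","items":{"type":"array","items":{"type":"number"}}},"grip_force":{"type":"number"}},"required":["steps"]}

```bash
mkdir -p pics
python3 - <<'E'
from workcell import env
import cv2,numpy as np
for n in("side","top"):
    c=env.read_camera(n); cv2.imwrite(f"pics/{n}0.png",c["color"][...,::-1]); np.savez(f"pics/{n}0.npz",**c)
    print(n,c["K"].tolist(),(-c["R"].T@c["t"]).round(3),c["R"].round(3).tolist())
s=env.get_state();print(s)
E
```

```text
side [[371.27373569122585, 0.0, 315.36330765145124], [0.0, 371.27373569122585, 195.8470559465696], [0.0, 0.0, 1.0]] [0.362 0.596 0.68 ] [[-0.931, -0.366, -0.015], [-0.241, 0.644, -0.726], [0.275, -0.672, -0.687]]
top [[483.5095287778885, 0.0, 319.52992771004585], [0.0, 483.5095287778885, 206.08313714590835], [0.0, 0.0, 1.0]] [0.55  0.027 1.253] [[-0.009, -1.0, -0.0], [-0.999, 0.009, -0.052], [0.052, 0.0, -0.999]]
{'clock': 0.1, 'joint_pos': array([-1.39159148e+00,  3.13940368e-01,  4.50843836e-02,  1.30361470e+00,
       -2.70282261e-05,  1.43117150e+00]), 'qvel': array([ 2.99778176e-04, -3.52482095e-03,  2.53062311e-03,  4.04768821e-05,
        7.82030835e-04,  5.20506436e-04]), 'tau': array([ 2.16360342e-03, -4.81728566e+01,  2.99241900e+01,  1.28171584e-02,
       -1.35022583e-04, -7.03536003e-06]), 'tcp_pos': array([ 0.18012857, -0.54559925,  0.2494861 ]), 'orientation': array([-5.70399913e-04,  8.10387107e-01, -5.85894218e-01, -6.12936795e-04]), 'wrist_force': array([ 0.01254523,  0.41680296, -0.3212005 ]), 'ft_torque': array([0.01047311, 0.03323976, 0.02986513]), 'finger_gap': 0.08516673517332642}
```

View pics/top0.png

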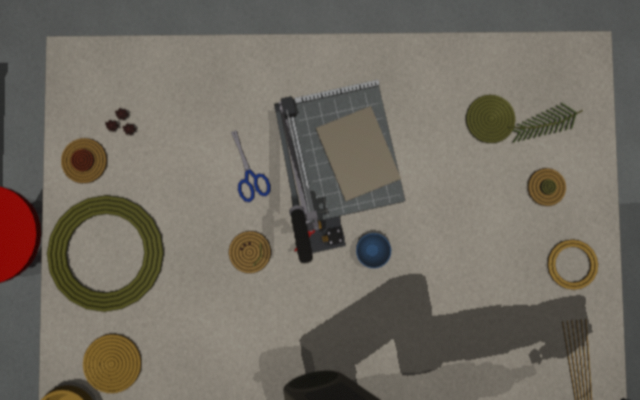

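View pics/side0.png

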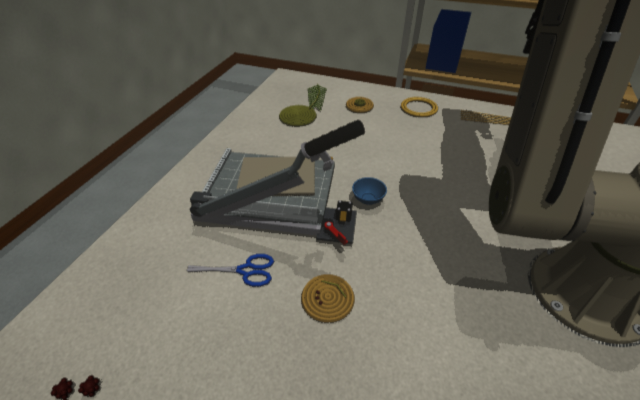

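Top view: guillotine bed's right corners are near (379,84) and (405,203), the handle near (301,235), the red latch near (297,245). Side view: latch near (335,232), handle (335,138). I'll zoom in for the corners.

Run:
```python
import cv2,numpy as np
a=cv2.imread("pics/top0.png")[75:275,215:415]
b=cv2.imread("pics/side0.png")[110:280,180:380]
a=cv2.resize(a,None,fx=2.9,fy=2.9,interpolation=cv2.INTER_CUBIC);a=cv2.convertScaleAbs(a,alpha=1.5)
cv2.imwrite("pics/c1.png",a)
```

```text
(no output)
```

View pics/c1.png

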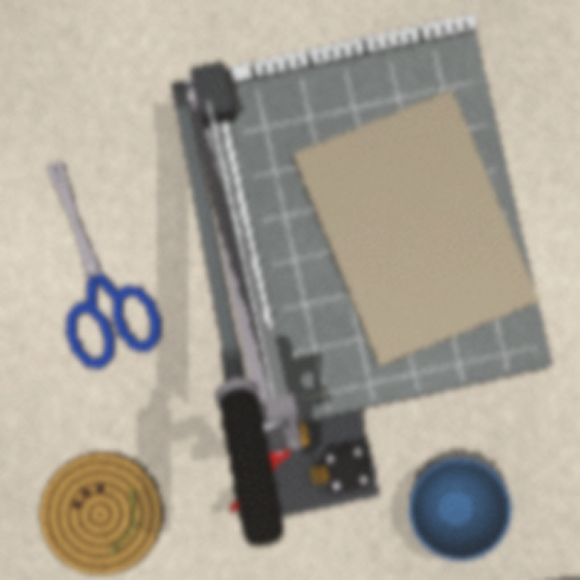

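The crop shows the bed's right corners at crop (476,17) and (551,366), the catch bracket's near-right corner at (377,494), the handle from (238,390) to (265,545), and red latch pieces at (280,458) and (236,505).

```bash
cat > h.py <<'E'
import numpy as np
def ray(c,uv,z):
    d=c["R"].T@np.linalg.inv(c["K"])@np.r_[uv,1.];o=-c["R"].T@c["t"]
    return o+d*(z-o[2])/d[2]
def proj(c,X):
    p=c["K"]@(c["R"]@np.asarray(X,float)+c["t"]);return p[:2]/p[2]
def fit(own,w):
    own=np.array(own,float);w=np.array(w)[:,:2];a=own@[1,1j];b=w@[1,1j]
    r=np.sum(np.conj(a-a.mean())*(b-b.mean()));th=np.angle(r);t=b.mean()-np.exp(1j*th)*a.mean()
    return th,t.real,t.imag
def W(g,p):
    th,x,y=g;p=np.asarray(p,float);c,s=np.cos(th),np.sin(th)
    return np.array([x+c*p[0]-s*p[1],y+s*p[0]+c*p[1],p[2]])
def armpt(l,h,q,x=-.126):  # own point l along arm, h above hinge line, arm up q
    return [x,.142-l*np.cos(q)-h*np.sin(q),.06+l*np.sin(q)+h*np.cos(q)]
E
python3 - <<'E'
from h import *
c=dict(np.load("pics/top0.npz"));s=dict(np.load("pics/side0.npz"))
cr=lambda u,v:(215+(u+.5)/2.9-.5,75+(v+.5)/2.9-.5)
pts=[((.14,.17),(476,17),.034),((.14,-.15),(551,366),.034),((-.032,-.227),(377,494),.02)]
w=[ray(c,cr(*u),z) for _,u,z in pts]
g=fit([p[0] for p in pts],w);print("g",g)
for (o,u,z),ww in zip(pts,w):print(W(g,(*o,z))-ww)
for n,p in dict(h0=armpt(.342,.028,.56),hm=armpt(.397,.028,.56),h1=armpt(.452,.028,.56),pin=(-.109,-.168,.045),catch=(-.056,-.198,.056)).items():
    X=W(g,p);u=proj(c,X);print(n,X.round(3),"crop",((u-[215,75])*2.9).round(),"side",proj(s,X).round(1))
# latch in side, red mask
import cv2
im=s["color"].astype(int);m=((im[...,0]>110)&(im[...,1]<70)&(im[...,2]<70));m[:200]=0;m[260:]=0;m[:,:300]=0;m[:,380:]=0
v,u=np.nonzero(m);print(u.min(),u.max(),v.min(),v.max())
for q in(.65,.75,.85,.95,1.05):
    print(q,[proj(s,W(g,(-.109-r*np.sin(q),-.168-r*np.cos(q),.042))).round(1) for r in(.03,.065)])
i=u.argmax();print("tip",u[i],v[i]);i=v.argmax();print(u[i],v[i])
E
```

```text
g (np.float64(-1.375453419630991), np.float64(0.7423154127757114), np.float64(-0.022912610523230806))
[ 2.73287910e-03  4.14996879e-04 -2.49800181e-16]
[-2.04035328e-03 -1.03034742e-03 -2.77555756e-17]
[-6.92525818e-04  6.15350540e-04 -1.73472348e-17]
h0 [0.558 0.069 0.265] crop [244. 441.] side [324.1 150.1]
hm [0.513 0.06  0.295] crop [256. 508.] side [349.7 139.3]
h1 [0.467 0.051 0.324] crop [268. 579.] side [377.5 127.7]
pin [0.556 0.051 0.045] crop [275. 446.] side [327.5 223.4]
catch [ 0.537 -0.006  0.056] crop [343. 467.] side [343.4 205.5]
325 344 223 237
0.65 [array([336.6, 231.5]), array([347.8, 240.2])]
0.75 [array([335.6, 232.1]), array([345.6, 241.6])]
0.85 [array([334.6, 232.7]), array([343.3, 242.9])]
0.95 [array([333.4, 233.2]), array([340.7, 244.1])]
1.05 [array([332.2, 233.6]), array([338.1, 245. ])]
tip 344 237
344 237
```

```bash
cat >> h.py <<'E'
def armpt(l,h,q,x=-.126):
    return [x,.142-l*np.cos(q)+h*np.sin(q),.06+l*np.sin(q)+h*np.cos(q)]
G=(-1.37545,.74232,-.02291)
def own(p,g=G):
    c,s=np.cos(g[0]),np.sin(g[0]);x,y=p[0]-g[1],p[1]-g[2]
    return np.array([c*x+s*y,-s*x+c*y,p[2]])
E
python3 - <<'E'
from h import *
c=dict(np.load("pics/top0.npz"));s=dict(np.load("pics/side0.npz"))
for l in(.342,.397,.452):
    X=W(G,armpt(l,.028,.56));u=proj(c,X);print(X.round(3),((u-[215,75])*2.9).round(),proj(s,X).round(1))
print("tcp own",own([.18,-.546,.25]).round(4))
for q in(.56,.45,.3,.2,.1,.05,0,-.012):
    a=np.array(armpt(.397,.042,q));print(q,(a+[0,0,.019]).round(4))
E
```

```text
[0.588 0.075 0.265] [235. 400.] [308.4 148.6]
[0.542 0.066 0.295] [247. 465.] [333.3 137.9]
[0.496 0.057 0.324] [259. 535.] [360.2 126.2]
tcp own [ 0.404  -0.6532  0.25  ]
0.56 [-0.126  -0.1721  0.3255]
0.45 [-0.126  -0.1972  0.2895]
0.3 [-0.126  -0.2249  0.2364]
0.2 [-0.126  -0.2387  0.199 ]
0.1 [-0.126  -0.2488  0.1604]
0.05 [-0.126  -0.2524  0.1408]
0 [-0.126 -0.255  0.121]
-0.012 [-0.126  -0.2555  0.1162]
```

Request:
carry_out --pt "-1 0 0 -0.04 0 0 0.062" --pt "-1 0 0 -0.04 0 0 0.062" --pt "-1 0 0 -0.035 0 0 0" --pt "-1 -0.044 -0.04 0 0 0 0" --pt "-1 -0.044 -0.04 0 0 0 0" --pt "-1 -0.044 -0.04 0 0 0 0" --pt "-1 -0.044 -0.04 0 0 0 0" --pt "-1 -0.044 -0.04 0 0 0 0" --pt "-1 -0.044 -0.04 0 0 0 0" --pt "-1 -0.044 -0.04 0 0 0 0" --pt "-1 -0.044 -0.04 0 0 0 0" --pt "-1 -0.044 -0.04 0 0 0 0" --pt "-1 -0.044 -0.04 0 0 0 0" --pt "-1 -0.044 -0.04 0 0 0 0" --pt "-1 -0.044 -0.04 0 0 0 0" --pt "-1 0 0 0 0 0 0" --pt "-1 0 0 0 0 0 0"

```text
clock: 2.22
tcp_pos: [0.5486, 0.065, 0.3646]
orientation: [0.001, 0.773, -0.635, -0.0]
wrist_force: [0.4, -0.5, -0.2]
finger_gap: 0.0
```

```bash
cat > st.py <<'E'
from h import *
from workcell import env
from scipy.spatial.transform import Rotation as Ro
s=env.get_state();q=s["orientation"];R=Ro.from_quat([q[1],q[2],q[3],q[0]]).as_matrix()
O=Ro.from_euler("z",-G[0]).as_matrix()
print(s["clock"],"own",own(s["tcp_pos"]).round(4),"axes own(cols)",(O@R).round(3).tolist(),"F own",(O@s["wrist_force"]).round(1),s["finger_gap"].round(4),s["joint_pos"].round(2))
E
cat > pic.py <<'E'
import sys,cv2,numpy as np
from workcell import env
n,cam,u0,v0,w,h,k=sys.argv[1],sys.argv[2],*map(int,sys.argv[3:8])
c=env.read_camera(cam);np.savez(f"pics/{n}.npz",**c)
im=c["color"][v0:v0+h,u0:u0+w,::-1];im=cv2.convertScaleAbs(cv2.resize(im,None,fx=k,fy=k,interpolation=cv2.INTER_CUBIC),alpha=1.4)
cv2.imwrite(f"pics/{n}.png",im)
E
python3 st.py; python3 pic.py p1 side 250 60 200 200 3
```

```text
Traceback (most recent call last):
  File "st.py", line 6, in <module>
    print(s["clock"],"own",own(s["tcp_pos"]).round(4),"axes own(cols)",(O@R).round(3).tolist(),"F own",(O@s["wrist_force"]).round(1),s["finger_gap"].round(4),s["joint_pos"].round(2))
                                                                                                                                     ^^^^^^^^^^^^^^^^^^^^^
AttributeError: 'float' object has no attribute 'round'
```

View pics/p1.png

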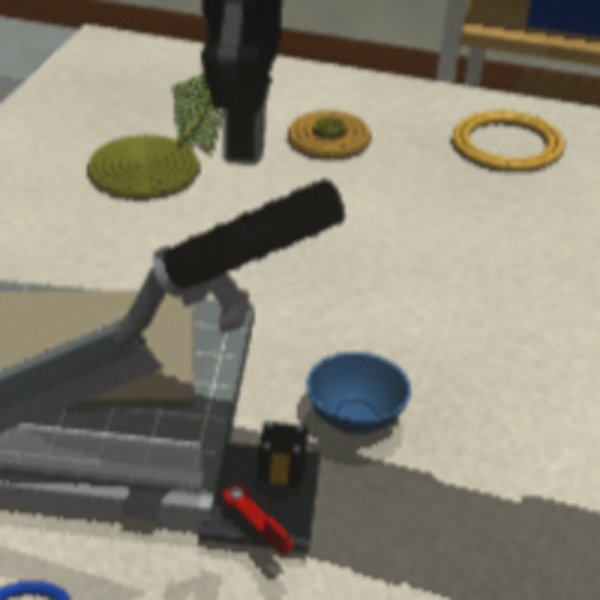

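The closed fingers stand above the middle of the handle, tip at crop (243,160). The red latch runs from (235,495) to (288,545), swung out. Now I'll press along the arc.

Request:
carry_out --pt "-1 0 0 0.02 0 0 0" --pt "-1 0 0 0.019 0 0 0" --pt "-1 0 0.012 0.018 0 0 0" --pt "-1 0 0.013 0.018 0 0 0" --pt "-1 0 0.01 0.018 0 0 0" --pt "-1 0 0.009 0.018 0 0 0" --pt "-1 0 0.009 0.017 0 0 0" --pt "-1 0 0.007 0.018 0 0 0" --pt "-1 0 0.007 0.019 0 0 0" --pt "-1 0 0.005 0.019 0 0 0" --pt "-1 0 0.005 0.02 0 0 0" --pt "-1 0 0.004 0.02 0 0 0"

```text
clock: 3.78
tcp_pos: [0.4716, 0.0471, 0.1431]
orientation: [-0.002, 0.771, -0.636, 0.003]
wrist_force: [3.2, -1.4, 6.2]
finger_gap: 0.0001
```

```bash
sed -i 's/s\["finger_gap"\].round(4)/round(s["finger_gap"],4)/' st.py; python3 st.py
```

```text
3.775 own [-0.1213 -0.252   0.1431] axes own(cols) [[1.0, -0.004, 0.003], [-0.004, -1.0, 0.007], [0.003, -0.007, -1.0]] F own [2.  2.9 6.2] 0.0001 [-0.07  0.18 -0.4   0.98 -0.    2.88]
```

Request:
carry_out --pt "-1 -0.003 0.003 0.012 0 0 0" --pt "-1 0 0.0 0.01 0 0 0" --pt "-1 0 0 0.008 0 0 0" --pt "-1 0 0 0.006 0 0 0" --pt "-1 0 0 0 0 0 0"

```text
clock: 4.4
tcp_pos: [0.4678, 0.0486, 0.1152]
orientation: [-0.001, 0.771, -0.636, 0.005]
wrist_force: [-23.3, -4.8, 74.9]
finger_gap: 0.0002
```

```bash
python3 st.py
```

```text
4.4 own [-0.1234 -0.2554  0.1152] axes own(cols) [[1.0, -0.004, 0.007], [-0.004, -1.0, 0.009], [0.007, -0.009, -1.0]] F own [  0.1 -23.8  74.9] 0.0002 [-0.06  0.2  -0.46  0.91 -0.    2.89]
```

Request:
carry_out --pt "-1 0 0 -0.02 0 0 0" --pt "-1 0 0 -0.03 0 0 0" --pt "-1 0 0 -0.04 0 0 0" --pt "-1 0 0 0 0 0 0" --pt "-1 0 0 0 0 0 0" --pt "-1 0 0 0 0 0 0"

```text
clock: 5.15
tcp_pos: [0.4649, 0.0511, 0.1942]
orientation: [0.001, 0.772, -0.635, -0.001]
wrist_force: [-0.1, -0.9, 0.5]
finger_gap: -0.0001
```

```bash
python3 st.py; python3 pic.py p2 side 270 140 120 130 5
python3 - <<'E'
from h import *
s=dict(np.load("pics/p2.npz"))
f=lambda X:((proj(s,W(G,X))-[270,140])*5).round()
print([f(armpt(l,.028,.01)) for l in(.342,.452)],"pin",f((-.109,-.168,.045)))
for q in(.55,.65,.75,.85,.95,1.05):
    d=np.array([-np.sin(q),-np.cos(q)]);n=np.array([-np.cos(q),np.sin(q)])
    print(q,[f((*(np.array([-.109,-.168])+r*d+.007*n),z)) for r,z in((.043,.06),(.067,.06),(.067,.038))])
E
```

```text
5.15 own [-0.1264 -0.2578  0.1942] axes own(cols) [[1.0, -0.002, -0.0], [-0.002, -1.0, -0.002], [-0.0, 0.002, -1.0]] F own [ 0.8 -0.3  0.5] -0.0001 [-0.06  0.14 -0.32  1.12 -0.    2.89]
[array([354., 383.]), array([610., 412.])] pin [287. 417.]
0.55 [array([351., 450.]), array([394., 478.]), array([392., 510.])]
0.65 [array([344., 455.]), array([383., 485.]), array([381., 518.])]
0.75 [array([335., 459.]), array([370., 492.]), array([369., 524.])]
0.85 [array([327., 462.]), array([357., 498.]), array([355., 530.])]
0.95 [array([317., 464.]), array([343., 503.]), array([341., 535.])]
1.05 [array([308., 466.]), array([328., 506.]), array([327., 538.])]
```

View pics/p2.png

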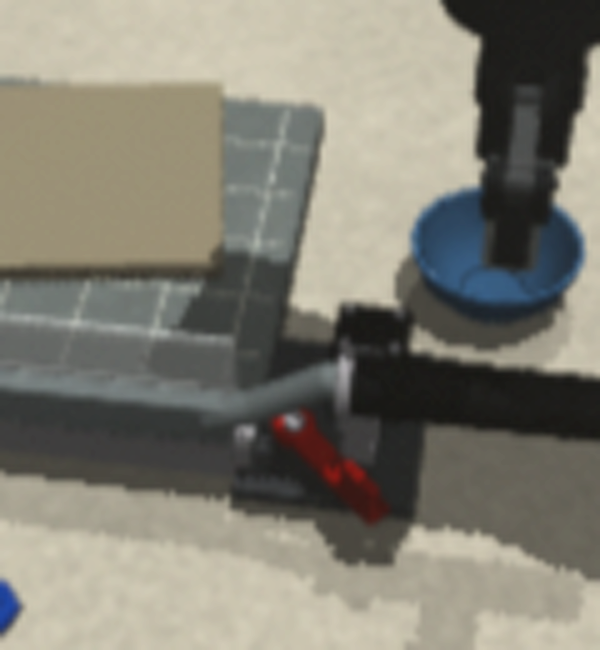

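The arm stays down by itself, with the handle at crop y 355–435. The latch is still out at about 0.7 rad, its pad near (370,510). Now I'll move to the open side, lean the tool and look.

Request:
carry_out --pt "-1 -0.055 -0.03 0 0 0 0" --pt "-1 -0.055 -0.031 0 0 0 0" --pt "-1 0 0 0 0 0.146 0" --pt "-1 0 0 0 0 0.146 0" --pt "-1 0 0 0 0 0.146 0" --pt "-1 0 0 0 0 0.146 0" --pt "-1 0 0 0 0 0.146 0" --pt "-1 0 0 0 0 0 0" --pt "-1 0 0 0 0 0 0"

```text
clock: 6.32
tcp_pos: [0.5291, 0.0823, 0.1949]
orientation: [0.19, 0.769, -0.55, 0.264]
wrist_force: [-0.5, -0.1, 0.3]
finger_gap: -0.0001
```

```bash
python3 st.py; python3 pic.py p3 top 230 150 130 130 4
```

```text
6.325 own [-0.1446 -0.1887  0.1949] axes own(cols) [[0.781, 0.134, 0.61], [0.106, -0.991, 0.081], [0.615, 0.001, -0.788]] F own [-0.  -0.5  0.3] -0.0001 [ 0.33  0.3  -0.27  1.01 -0.66  3.14]
```

View pics/p3.png

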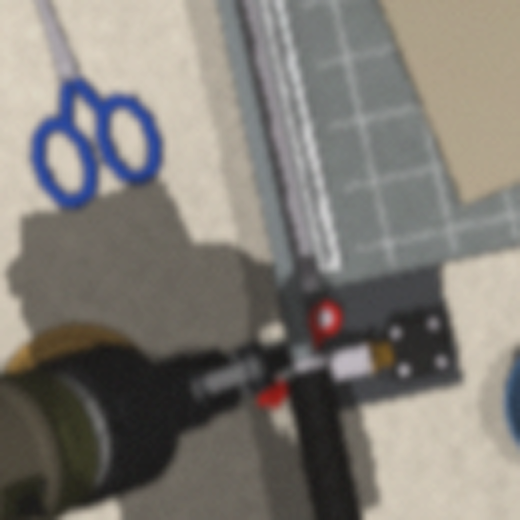

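The tool leans in above the handle, tip near (285,355), but the last joint hit its range and the shift fell short. I'll unwind it with a quarter turn about the tool axis.

Request:
carry_out --pt "-1 0 0 -0.02 0 0 -0.175" --pt "-1 0 0 -0.02 0 0 -0.175" --pt "-1 0 0 0 0 0 -0.175" --pt "-1 0 0 0 0 0 -0.175" --pt "-1 0 0 0 0 0 -0.175" --pt "-1 0 0 0 0 0 -0.175" --pt "-1 0 0 0 0 0 -0.175" --pt "-1 0 0 0 0 0 -0.175" --pt "-1 0 0 0 0 0 -0.17" --pt "-1 0 0 0 0 0 0" --pt "-1 0 0 0 0 0 0"

```text
clock: 7.75
tcp_pos: [0.5215, 0.1053, 0.2271]
orientation: [0.322, 0.933, 0.153, 0.054]
wrist_force: [0.2, -0.1, 0.5]
finger_gap: 0.0
```

```bash
python3 st.py
```

```text
7.75 own [-0.1686 -0.1917  0.2271] axes own(cols) [[-0.131, 0.781, 0.611], [0.991, 0.102, 0.082], [0.002, 0.617, -0.787]] F own [0.2 0.2 0.5] 0.0 [ 0.38  0.29 -0.19  1.12 -0.66  1.63]
```

```bash
cat > plan.py <<'E'
import sys
from st import *
def plan(p,th):
    Rc=O@R;Z=[np.sin(th),0,-np.cos(th)];X=[0,1,0];Rd=np.array([X,np.cross(Z,X),Z]).T
    rv=Ro.from_matrix(Rc.T@Rd).as_rotvec()
    d=np.array(p)-own(s["tcp_pos"])
    print("turn(tool)",rv.round(3),"shift in current axes",(Rc.T@d).round(4),"in desired axes",(Rd.T@d).round(4))
a=list(map(float,sys.argv[1:]));plan(a[:3],a[3])
E
python3 plan.py -.236 -.197 .194 .73
```

```text
7.75 own [-0.1686 -0.1917  0.2271] axes own(cols) [[-0.131, 0.781, 0.611], [0.991, 0.102, 0.082], [0.002, 0.617, -0.787]] F own [0.2 0.2 0.5] 0.0 [ 0.38  0.29 -0.19  1.12 -0.66  1.63]
turn(tool) [-0.066 -0.086  0.099] shift in current axes [ 0.0035 -0.0735 -0.0155] in desired axes [-0.0053 -0.0723 -0.0203]
```

Turn first, then shift in the corrected axes.

Request:
carry_out --pt "-1 0 0 0 -0.066 -0.086 0.099" --pt "-1 -0.005 -0.036 -0.01 0 0 0" --pt "-1 0 -0.036 -0.01 0 0 0" --pt "-1 0 0 0 0 0 0" --pt "-1 0 0 0 0 0 0"

```text
clock: 8.38
tcp_pos: [0.5033, 0.1699, 0.1938]
orientation: [0.356, 0.929, 0.093, 0.035]
wrist_force: [-0.6, 0.3, -0.2]
finger_gap: 0.0001
```

```bash
python3 plan.py -.215 -.197 .055 .73
```

```text
8.375 own [-0.2355 -0.197   0.1938] axes own(cols) [[-0.002, 0.744, 0.668], [1.0, 0.003, 0.0], [-0.002, 0.668, -0.744]] F own [-0.4 -0.5 -0.2] 0.0001 [ 0.51  0.47 -0.05  1.32 -0.69  1.98]
turn(tool) [ 0.001 -0.     0.003] shift in current axes [ 0.0002 -0.0774  0.117 ] in desired axes [ 0.     -0.0772  0.1171]
```

Request:
carry_out --pt "-1 0 -0.02 0.03 0 0 0" --pt "-1 0 -0.02 0.03 0 0 0" --pt "-1 0 -0.02 0.03 0 0 0" --pt "-1 0 -0.017 0.027 0 0 0" --pt "-1 0 0 0 0 0 0" --pt "-1 0 0 0 0 0 0"

```text
clock: 9.12
tcp_pos: [0.5077, 0.1493, 0.0566]
orientation: [0.356, 0.929, 0.092, 0.035]
wrist_force: [-0.4, 0.0, -0.6]
finger_gap: -0.0001
```

```bash
python3 plan.py -.145 -.213 .055 .73;python3 pic.py p4 side 270 150 120 120 5
```

```text
9.125 own [-0.2145 -0.1968  0.0566] axes own(cols) [[-0.002, 0.744, 0.668], [1.0, 0.002, 0.001], [-0.001, 0.668, -0.744]] F own [-0.1 -0.4 -0.6] -0.0001 [ 0.48  0.59 -0.24  0.99 -0.7   1.94]
turn(tool) [ 0.001 -0.001  0.002] shift in current axes [-0.0164  0.0506  0.0476] in desired axes [-0.0162  0.0507  0.0476]
```

View pics/p4.png

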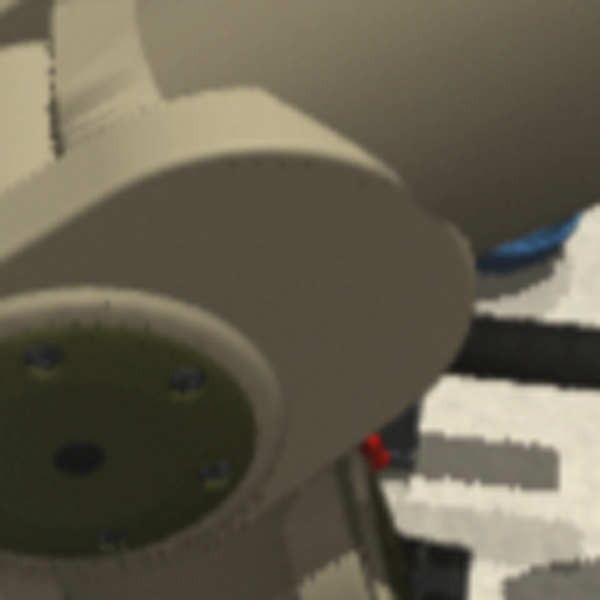

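The wrist hides most of the view. The red tip is still visible at (375,450), still out, and the handle is unmoved. Now I'll push along the latch's arc.

Request:
carry_out --pt "-1 0 0.015 0.013 0 0 0" --pt "-1 0 0.015 0.013 0 0 0" --pt "-1 -0.004 0.0045 0.004 0 0 0" --pt "-1 -0.004 0.0045 0.004 0 0 0" --pt "-1 -0.004 0.0045 0.004 0 0 0" --pt "-1 -0.002 0.004 0.0035 0 0 0" --pt "-1 -0.002 0.004 0.0035 0 0 0" --pt "-1 0 0 0 0 0 0"

```text
clock: 10.18
tcp_pos: [0.5043, 0.0788, 0.0559]
orientation: [0.356, 0.929, 0.093, 0.034]
wrist_force: [0.7, -0.3, 0.9]
finger_gap: 0.0001
```

```bash
python3 plan.py -.137 -.215 .055 .73
```

```text
10.175 own [-0.146  -0.2138  0.0559] axes own(cols) [[-0.002, 0.744, 0.668], [1.0, 0.004, -0.001], [-0.003, 0.668, -0.744]] F own [0.5 0.6 0.9] 0.0001 [ 0.36  0.5  -0.38  0.83 -0.72  1.79]
turn(tool) [0.002 0.001 0.004] shift in current axes [-0.0013  0.0061  0.0067] in desired axes [-0.0012  0.0061  0.0067]
```

Request:
carry_out --pt "-1 0 0.003 0.0027 0 0 0" --pt "-1 0 0.003 0.0027 0 0 0" --pt "-1 0 0 0 0 0 0"

```text
clock: 10.55
tcp_pos: [0.5062, 0.071, 0.056]
orientation: [0.356, 0.929, 0.093, 0.034]
wrist_force: [-0.5, 0.0, 0.3]
finger_gap: -0.0001
```

```bash
python3 st.py; python3 pic.py p5 top 230 150 130 130 4
```

```text
10.55 own [-0.138  -0.2133  0.056 ] axes own(cols) [[-0.002, 0.744, 0.668], [1.0, 0.004, -0.0], [-0.003, 0.668, -0.744]] F own [-0.1 -0.5  0.3] -0.0001 [ 0.35  0.5  -0.4   0.81 -0.72  1.77]
```

View pics/p5.png

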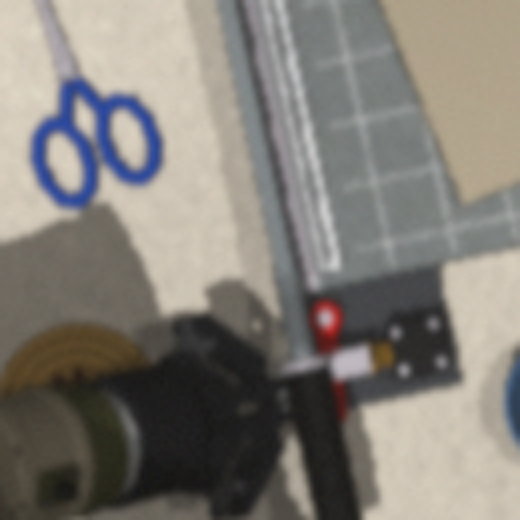

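The latch is nearly home: red shows right of the handle at (343,400), in line with the pin at (327,318). I'll push on until the stop is felt.

Request:
carry_out --pt "-1 0 0.0015 0.0013 0 0 0" --pt "-1 0 0.0015 0.0013 0 0 0" --pt "-1 0 0.0 0.0 0 0 0"

```text
clock: 10.98
tcp_pos: [0.5067, 0.0674, 0.056]
orientation: [0.356, 0.929, 0.093, 0.034]
wrist_force: [-1.7, 0.4, -0.8]
finger_gap: -0.0001
```

```bash
python3 st.py
```

```text
10.975 own [-0.1343 -0.2136  0.056 ] axes own(cols) [[-0.003, 0.744, 0.668], [1.0, 0.004, -0.0], [-0.003, 0.668, -0.744]] F own [-0.7 -1.6 -0.8] -0.0001 [ 0.34  0.49 -0.4   0.8  -0.72  1.76]
```

Request:
carry_out --pt "-1 0 0.0015 0.0013 0 0 0" --pt "-1 0 0.0 0.0 0 0 0"

```text
clock: 11.22
tcp_pos: [0.5068, 0.0659, 0.0559]
orientation: [0.355, 0.929, 0.093, 0.034]
wrist_force: [-4.4, 4.4, 1.7]
finger_gap: 0.0
```

```bash
python3 st.py
```

```text
11.225 own [-0.1329 -0.2138  0.0559] axes own(cols) [[-0.003, 0.745, 0.667], [1.0, 0.005, -0.0], [-0.004, 0.667, -0.745]] F own [-5.1 -3.5  1.7] 0.0 [ 0.34  0.49 -0.4   0.8  -0.72  1.76]
```

Request:
carry_out --pt "-1 0 0.0015 0.0013 0 0 0" --pt "-1 0 0.0 0.0 0 0 0"

```text
clock: 11.48
tcp_pos: [0.5069, 0.0655, 0.0558]
orientation: [0.354, 0.93, 0.094, 0.034]
wrist_force: [-8.0, 12.8, 5.6]
finger_gap: -0.0001
```

```bash
python3 st.py
```

```text
11.475 own [-0.1324 -0.2138  0.0558] axes own(cols) [[-0.005, 0.747, 0.665], [1.0, 0.006, 0.001], [-0.004, 0.665, -0.747]] F own [-14.1  -5.3   5.6] -0.0001 [ 0.34  0.49 -0.41  0.8  -0.72  1.75]
```

Solid stop, 14 N along the push with no downward force, so not the handle. I'll back out.

Request:
carry_out --pt "-1 0 -0.015 -0.013 0 0 0" --pt "-1 0 -0.022 -0.02 0 0 0" --pt "-1 0 -0.022 -0.02 0 0 0" --pt "-1 0 0.02 -0.035 0 0 0" --pt "-1 0 0.02 -0.035 0 0 0" --pt "-1 0 0 -0.05 0 0 0" --pt "-1 0 0 -0.05 0 0 0" --pt "-1 0 -0.03 -0.03 0 0 0" --pt "-1 0 0 0 0 0 0" --pt "-1 0 0 0 0 0 0"

```text
clock: 12.72
tcp_pos: [0.4679, 0.2649, 0.2113]
orientation: [0.356, 0.929, 0.093, 0.034]
wrist_force: [0.8, -0.2, 0.9]
finger_gap: -0.0002
```

```bash
python3 st.py; python3 pic.py p6 top 220 70 190 200 3
python3 - <<'E'
from h import *
s=dict(np.load("pics/p6.npz"))
f=lambda X:((proj(s,W(G,X))-[220,70])*3).round()
print("pin",f((-.109,-.168,.045)),"right edge r.03/.065",[[f((-.109-r*np.sin(q)+.007*np.cos(q),-.168-r*np.cos(q)-.007*np.sin(q),.042)) for r in(.03,.065)] for q in(0,.15)])
E
```

```text
12.725 own [-0.3356 -0.2134  0.2113] axes own(cols) [[-0.004, 0.744, 0.668], [1.0, 0.004, 0.0], [-0.003, 0.668, -0.744]] F own [0.4 0.8 0.9] -0.0002 [ 0.68  0.56  0.13  1.53 -0.63  2.18]
pin [270. 476.] right edge r.03/.065 [[array([285., 510.]), array([294., 551.])], [array([280., 511.]), array([282., 554.])]]
```

View pics/p6.png

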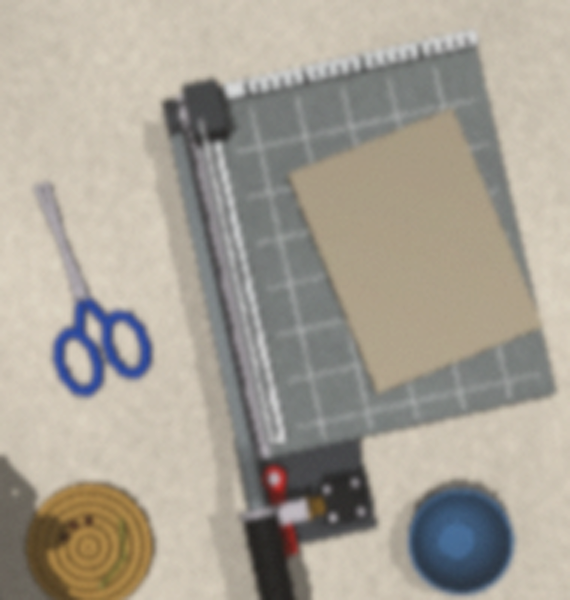

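The arm is down. The latch's right edge ends at (298,551), which agrees with angle 0 (0.15 rad would be about 12 px to the left). The loose things look unmoved.

```bash
python3 -c "
from workcell import env
print(env.hand_in())"
```

```text
the job is handed in; nothing more can be done
None
```

The guillotine is safe and the job is handed in. The arm is down in its catch and the red latch is swung home under the handle. The hand-in reports no verdict.

- **Arm:** I pressed the handle along its arc to the lower stop, with about 75 N at the wrist. I then let go, and a picture showed the arm staying down on its own with the latch still out at about 0.7 rad.
- **Latch:** I pushed the pad home with a finger leaned 42° in from the open side until it met a solid stop at about 14 N. Then I backed clear.
- **Last picture (top view):** The latch's edge lies where angle 0 predicts, once a 4-pixel calibration offset is allowed for. The handle is down, and the cards, roundel, scissors and bowl look unmoved by eye; I did not measure them. The robot was clear of everything, at about 12.7 s of the 51 s.
- **What went wrong:** The first attempt to lean the tool ran the last joint to the end of its range, so the shift fell short. A quarter turn of the tool fixed it, and the tool touched nothing on the way. The wrist then hid the latch from the side camera during the push, so I relied on force readings and the top view.

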